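# Sieve the rivets out of the buckles

### The arm

A 7-joint arm with a two-finger parallel gripper is mounted at the origin on a cart in front of the work surface, level with it; the furniture and walls round the work are solid. World frame = base frame: x ahead of the robot, y to its left, z up, the work surface at z = 0. Lengths are in m, angles in rad, forces in N, time in s.
With the tool pointing down it reaches from about 0.425 to 0.875 m from the base axis. Payload 4.7 kg.
Tool frame: the origin (TCP) lies on the centre line of the jaws, within the pads' length; the fingertips stand 19 mm ahead of it and the grasp point (between the pads) is the TCP; x points along the fingers, z is the direction in which the jaws open and shut, and the axes are right-handed (so a half turn about x gives the same grasp; the last joint's range is limited). The gripper opens to 87 mm and grips with 3 to 60 N. Pads are 19 mm wide; open, the fingers measure 117 mm over their backs; the gripper's body (75 mm by 190 mm) begins 51 mm behind the grasp point.
Start: joints at [-1.137, 0.321, -0.07, 1.45, 0.023, 1.371, -0.057], TCP at [0.265, 0.594, 0.242] pointing down, gripper open.
Joint ranges: [-2.86, 2.86], [-0.3, 2.09], [-1.38, 1.24], [0.06, 2.45], [-1.56, 4.7], [0.09, 2.05], [-2.69, 2.69]. Speed limits (rad/s): [2.57, 2.57, 3.14, 3.14, 3.14, 3.14, 3.14].

### API

Orientations are given as a rotation vector (axis times angle).
In Python, from bench import get_state, get_image, camera_info, close_job gives the robot as it stands.
- The arm moves only by the tool jog_arm, never from a script. Its argument "targets" is a list of rows, each a list of 7 numbers: the turn, a rotation vector about the tool's x, y, z in degrees, then the shift along the tool's x, y, z in cm, then the finger opening in cm, from 0 to 8.7. In form: [[wx, wy, wz, tx, ty, tz, jaw], ...]. A call has 1 to 10 rows; each row shifts and turns the commanded pose from where the row before left it, along the tool's axes as they then stand; what a row does not reach is not made up. A row lasts 1/8 s, in which the tool goes at most 62.5 mm and 10.7 degrees, less where a joint would pass 70% of its speed; a pose out of reach is approached as far as the arm can. A call is refused whole if a number of a shift passes 6.25 or a number of a turn 10.7, either way. A call with a gripper value outside its range is refused whole. The fingers move at their own pace and stop on an object; "squeeze" is the grip in N (left out, the last holds). Time passes only in rows, so rows that do not move let the fingers close. It gives the time, the measured TCP pose, the force and the opening at its end, in the units of the state.
- get_state(): the state, without advancing time (a new reading comes with each control period).
- get_image(name): name is "side" or "top"; returns (picture, depth): 384x512x3 uint8, red, green, blue; 384x512 float32, m along the optical axis (not along the pixel's ray), 0 where there is no reading.
- camera_info(name): a dict with "intrinsics" (3x3 intrinsics, pixels), "world_from_camera" (4x4, takes a point from camera to world coordinates). Camera axes: x right, y up, looking along -z (the intrinsics and any distortion apply to the point x, -y, -z); pixel columns grow to the right and rows downward; lengths in m; the calibration is good to about 2 mm. A picture is of the moment at which its call begins. camera_info takes no time and is no camera call.
- close_job(): hands the job in, once; it reports no verdict.
The state is a dict: "time": time; "joint_positions": joint angles; "qd": joint speeds; "joint_torque": joint torques, N m; "position": TCP position; "tool_rot": TCP orientation; "ft_force": force on the tool from outside, world axes, zero at the start; "torque": the same for the moment, N m; "grip_width": opening from 0.0 (shut) to 1.0 (fully open).
Only numpy, scipy, OpenCV 4.12 (cv2) and the standard library are available. Lean on these libraries where they do the work, as an engineer would, in place of code of your own. Each camera call takes 0.05 s, during which the arm holds its last target.

### The job

Copper rivets and brass buckles have got mixed in the sieve pan of the hardware sorter. Take the pan by its handle and shake it to and fro on its rods, lying flat, until all six rivets have dropped into the green tray below; then run it up to the wooden bin, lift the handle so that the three buckles slide over the lip into the bin, and lower the empty pan flat again without slamming it. Leave the tools and leather round about alone.

Things in the scene. Friction and masses are not known exactly. Their poses are not given: they have to be found in the camera images.
- sorter: the bench hardware sorter (fixed to the board, 240 x 240 mm, about 130 mm high): a grey base plate with four posts and two steel guide rods; on the rods a carriage slides to and fro, and on the carriage lies the perforated sieve pan. Origin on the board under the middle of the sorter. Its +y axis runs along the rods to the handle end, -y to the pouring end where the wooden bin stands; x is across, z up. It stands turned by up to 0.4 rad.
- carriage (a joint): position of the carriage along the rods (m), along the sorter's y axis: 0 = middle (at the start), +0.025 = stop at the handle end, -0.025 = stop at the bin. Friction about 1 N. Pieces slide on the plate with friction about 0.15: slow strokes only carry them along; brisk strokes of nearly the full travel (about 0.2 m/s, reversing at once) make them slide over the holes.
- pan (a joint): tilt of the sieve pan about its hinge (rad): 0 = lying flat on the carriage (at the start), growing as the handle end is lifted, at most 1.4. It falls back flat if let go; lifting it at the handle takes 2 to 3 N.
- pan_hinge (a point): middle of the pan's hinge rod at the pouring end, 83 mm above the board; the hinge axis is the sorter's x axis and moves with the carriage.
- handle (a point): middle of the handle: a level round bar, black sleeve 14 mm thick and 84 mm long, along the sorter's x axis at the handle end, 122 mm above the board while the pan lies flat; 47 mm outside the pan's end wall, nothing under it for 55 mm. It is taken from above, across the bar; the bar can turn between the fingers while the pan is tipped. It lies 207 mm (horizontally) and 39 mm (up) from the hinge axis.
- pan_floor (a point): middle of the pan's floor: top of a perforated steel plate, 88 mm above the board while flat. 132 x 132 mm with 22 mm square holes set diagonally and 8 mm lands between; flared walls 28 mm high on three sides; towards the bin no wall but a pouring lip, 36 mm long, that rises at 25 degrees. The pieces slide off it from a tilt of about 0.8 rad.
- tray: green-painted metal catch tray under the pan, fixed in the sorter: 184 x 213 mm, 46 mm high, walls and floor 3 mm. Origin under the middle of its floor, 15 mm above the board; axes as the sorter's.
- bin: open plywood bin for the large pieces, fixed on the board at the pouring end of the sorter: 180 x 140 mm, its rim 56 mm and its inner floor 16 mm above the board, walls 6 mm. Origin on the board under its middle; axes as the sorter's, roughly.
- rivet0_mid (a point): middle of a small copper rivet, lying in the pan at the start: head 13 mm across and 4 mm thick, shank 6.6 mm, 12 mm long in all, 10 g (origin at half its length). It passes a hole in any position.
- rivet1_mid (a point): middle of a small copper rivet, lying in the pan at the start: head 13 mm across and 4 mm thick, shank 6.6 mm, 12 mm long in all, 10 g (origin at half its length). It passes a hole in any position.
- rivet2_mid (a point): middle of a small copper rivet, lying in the pan at the start: head 13 mm across and 4 mm thick, shank 6.6 mm, 12 mm long in all, 10 g (origin at half its length). It passes a hole in any position.
- rivet3_mid (a point): middle of a small copper rivet, lying in the pan at the start: head 13 mm across and 4 mm thick, shank 6.6 mm, 12 mm long in all, 10 g (origin at half its length). It passes a hole in any position.
- rivet4_mid (a point): middle of a small copper rivet, lying in the pan at the start: head 13 mm across and 4 mm thick, shank 6.6 mm, 12 mm long in all, 10 g (origin at half its length). It passes a hole in any position.
- rivet5_mid (a point): middle of a small copper rivet, lying in the pan at the start: head 13 mm across and 4 mm thick, shank 6.6 mm, 12 mm long in all, 10 g (origin at half its length). It passes a hole in any position.
- buckle0_mid (a point): middle of a brass belt buckle (44 x 36 mm rounded frame with a centre bar and a thin steel prong, 5.5 mm thick, 25 g), lying in the pan at the start; too large for the holes.
- buckle1_mid (a point): middle of a brass belt buckle (44 x 36 mm rounded frame with a centre bar and a thin steel prong, 5.5 mm thick, 25 g), lying in the pan at the start; too large for the holes.
- buckle2_mid (a point): middle of a brass belt buckle (44 x 36 mm rounded frame with a centre bar and a thin steel prong, 5.5 mm thick, 25 g), lying in the pan at the start; too large for the holes.
- beveler: bystander: edge beveler with a turned wooden handle, 130 mm long, lying loose on the board right of the sorter. Leave alone.
- blanks_navy: bystander: loose stack of oval navy leather blanks, 83 x 50 x 19 mm, right of the sorter. Leave alone.
- blanks_tan: bystander: loose stack of tan leather blanks, 93 x 60 x 21 mm, right front. Leave alone.
Not all that is in view belongs to the job. Leave any blue look-alike of the part that bears buckle2_mid alone.

How it is judged:
On the way, in this order (a step that is already met when the one before it is completed fails the run):
1. all six rivets have fallen through into the tray while the pan lies flat with the buckles still in it (x of rivet0_mid in the frame of tray between -0.092 and 0.092 m and y of rivet0_mid in the frame of tray between -0.1065 and 0.1065 m and z of rivet0_mid in the frame of tray between 0 and 0.044 m and x of rivet1_mid in the frame of tray between -0.092 and 0.092 m and y of rivet1_mid in the frame of tray between -0.1065 and 0.1065 m and z of rivet1_mid in the frame of tray between 0 and 0.044 m and x of rivet2_mid in the frame of tray between -0.092 and 0.092 m and y of rivet2_mid in the frame of tray between -0.1065 and 0.1065 m and z of rivet2_mid in the frame of tray between 0 and 0.044 m and x of rivet3_mid in the frame of tray between -0.092 and 0.092 m and y of rivet3_mid in the frame of tray between -0.1065 and 0.1065 m and z of rivet3_mid in the frame of tray between 0 and 0.044 m and x of rivet4_mid in the frame of tray between -0.092 and 0.092 m and y of rivet4_mid in the frame of tray between -0.1065 and 0.1065 m and z of rivet4_mid in the frame of tray between 0 and 0.044 m and x of rivet5_mid in the frame of tray between -0.092 and 0.092 m and y of rivet5_mid in the frame of tray between -0.1065 and 0.1065 m and z of rivet5_mid in the frame of tray between 0 and 0.044 m and value of joint pan below 0.15 rad and z of each of buckle0_mid, buckle1_mid, buckle2_mid in the frame of pan_floor above -0.012 m and y of each of buckle0_mid, buckle1_mid, buckle2_mid in the frame of pan_floor above -0.11 m), for 0.2 s.
2. with the carriage run towards the bin (past -0.008 m) the pan is tipped up by more than 0.5 rad (value of joint pan above 0.5 rad and value of joint carriage below -0.008 m), for 0.2 s.
At the end, for the whole second after the job is handed in: all six rivets lie in the green tray (centres inside its walls and below its rim), all three buckles lie in the wooden bin (centres inside its walls and below its rim), and the pan lies flat on its carriage (within 0.04 rad), at rest and let go (x of rivet0_mid in the frame of tray between -0.092 and 0.092 m and y of rivet0_mid in the frame of tray between -0.1065 and 0.1065 m and z of rivet0_mid in the frame of tray between 0 and 0.044 m and x of rivet1_mid in the frame of tray between -0.092 and 0.092 m and y of rivet1_mid in the frame of tray between -0.1065 and 0.1065 m and z of rivet1_mid in the frame of tray between 0 and 0.044 m and x of rivet2_mid in the frame of tray between -0.092 and 0.092 m and y of rivet2_mid in the frame of tray between -0.1065 and 0.1065 m and z of rivet2_mid in the frame of tray between 0 and 0.044 m and x of rivet3_mid in the frame of tray between -0.092 and 0.092 m and y of rivet3_mid in the frame of tray between -0.1065 and 0.1065 m and z of rivet3_mid in the frame of tray between 0 and 0.044 m and x of rivet4_mid in the frame of tray between -0.092 and 0.092 m and y of rivet4_mid in the frame of tray between -0.1065 and 0.1065 m and z of rivet4_mid in the frame of tray between 0 and 0.044 m and x of rivet5_mid in the frame of tray between -0.092 and 0.092 m and y of rivet5_mid in the frame of tray between -0.1065 and 0.1065 m and z of rivet5_mid in the frame of tray between 0 and 0.044 m and x of buckle0_mid in the frame of bin between -0.09 and 0.09 m and y of buckle0_mid in the frame of bin between -0.07 and 0.07 m and z of buckle0_mid in the frame of bin between 0 and 0.052 m and x of buckle1_mid in the frame of bin between -0.09 and 0.09 m and y of buckle1_mid in the frame of bin between -0.07 and 0.07 m and z of buckle1_mid in the frame of bin between 0 and 0.052 m and x of buckle2_mid in the frame of bin between -0.09 and 0.09 m and y of buckle2_mid in the frame of bin between -0.07 and 0.07 m and z of buckle2_mid in the frame of bin between 0 and 0.052 m and value of joint pan below 0.04 rad and velocity of joint pan between -0.1 and 0.1 rad/s); the robot touches nothing.
It fails at once if the pan is slammed down (falling faster than 3.5 rad/s) (velocity of joint pan below -3.5 rad/s).
It fails at once if a bystander (beveler or a stack of leather blanks) is moved by more than 15 mm (distance of any of beveler, blanks_navy, blanks_tan from where it was at the start of the episode above 0.015 m).
It also fails if it takes over 42 s, if anything falls off the work surface, if the arm or the gripper's body presses on something with over 40 N, if the wrist force passes 120 N, or if a joint passes its speed limit or range.

## Working session

There is one attempt and no reset: what is moved stays moved. The work goes in short steps, Python scripts to look and compute and a tool call to move; the robot and the scene stay as the last step left them, time stands still between calls to the robot, and variables do not carry over. Pictures are saved under pics/ and viewed, and the job is handed in when it is done.

Besides the shell and the picture viewer there is one more tool, called after "Request:" as name(argument=value, ...) on one line, values as JSON. jog_arm: Moves the arm, as the interface text tells. Its arguments: {"type":"object","properties":{"targets":{"type":"array"},"squeeze":{"type":"number"}},"required":["targets"]}

```bash
mkdir -p pics; cat > h.py <<'E'
from bench import *
import numpy as np, cv2
def snap(n,f):
    p,d=get_image(n); cv2.imwrite('pics/'+f+'.png',p[:,:,::-1]); np.savez('pics/'+f+'.npz',p=p,d=d); return p,d
def cam(n):
    c=camera_info(n); return np.array(c['intrinsics']),np.array(c['world_from_camera']),c
def ray(n,u,v):
    K,T,_=cam(n); x=np.linalg.inv(K)@[u,v,1]; d=T[:3,:3]@np.array([x[0],-x[1],-1]); return T[:3,3],d
def onz(n,u,v,z):
    o,d=ray(n,u,v); return o+d*(z-o[2])/d[2]
def proj(n,P):
    K,T,_=cam(n); q=np.linalg.inv(T)@np.append(P,1); w=K@[q[0],-q[1],-q[2]]; return w[:2]/w[2]
def pts(n,d):
    K,T,_=cam(n); v,u=np.mgrid[:384,:512]; x=np.stack([u,v,np.ones_like(u)],-1)@np.linalg.inv(K).T*d[...,None]
    x[...,1:]*=-1; return x@T[:3,:3].T+T[:3,3]
E
python3 - <<'E'
from h import *
print(get_state())
for n in('side','top'): snap(n,n+'0'); print(camera_info(n))
E
```

```text
{'time': 0.0, 'joint_positions': array([-1.13691855,  0.32179884, -0.0700801 ,  1.45169852,  0.02262721,
        1.37080086, -0.05690098]), 'qd': array([ 0.00107923,  0.00115733, -0.00010129,  0.00131995, -0.00018764,
        0.00069411,  0.00023541]), 'joint_torque': array([-5.81726249e-05, -4.91290033e+01, -4.03976664e-01, -3.12530673e+01,
       -6.38409681e-02,  4.35607194e-02,  1.75577734e-04]), 'position': array([0.26475207, 0.59305821, 0.24046534]), 'tool_rot': array([-0.89584401,  1.3805959 ,  0.89395367]), 'ft_force': array([-0.14432047, -0.90768791,  0.35787748]), 'torque': array([0.01607397, 0.03975165, 0.00223048]), 'grip_width': 0.9986918944551133}
{'intrinsics': array([[443.6956447 ,   0.        , 252.22902692],
       [  0.        , 443.6956447 , 195.14483561],
       [  0.        ,   0.        ,   1.        ]]), 'world_from_camera': array([[ 0.92015768,  0.16710902, -0.35409661,  0.01027762],
       [-0.39102054,  0.43911108, -0.80887848, -1.0634    ],
       [ 0.02031686,  0.8827548 ,  0.46939449,  0.67899204],
       [ 0.        ,  0.        ,  0.        ,  1.        ]])}
{'intrinsics': array([[438.62032152,   0.        , 256.01261632],
       [  0.        , 438.62032152, 194.57193107],
       [  0.        ,   0.        ,   1.        ]]), 'world_from_camera': array([[-0.00508277,  0.99755017, -0.06976982,  0.36095712],
       [-0.99969974, -0.00339646,  0.02426701, -0.05967724],
       [ 0.02397059,  0.06987222,  0.99726791,  1.1928605 ],
       [ 0.        ,  0.        ,  0.        ,  1.        ]])}
```

View pics/top0.png

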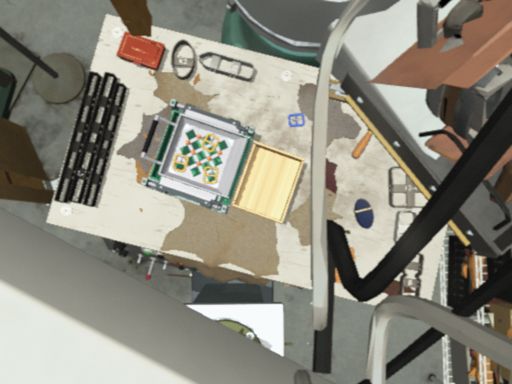

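View pics/side0.png

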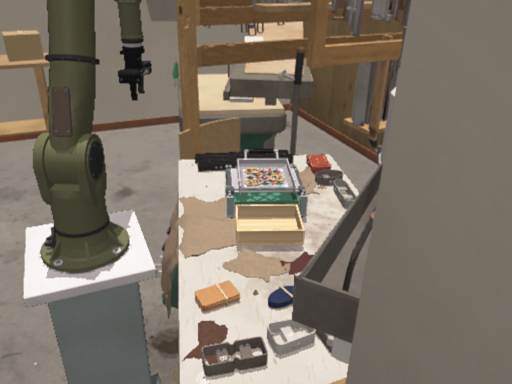

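```bash
python3 - <<'E'
from h import *
p=cv2.imread('pics/top0.png'); c=p[90:225,125:310]; cv2.imwrite('pics/c1.png',cv2.resize(c,None,fx=4.2,fy=4.2,interpolation=cv2.INTER_CUBIC))
p=cv2.imread('pics/side0.png'); c=p[140:250,215:315]; cv2.imwrite('pics/c2.png',cv2.resize(c,None,fx=5,fy=5,interpolation=cv2.INTER_CUBIC))
p0=np.load('pics/top0.npz'); P=pts('top',p0['d']); im=p0['p']
for (u,v) in [(150,137),(148,146),(154,128),(300,170),(240,160)]: print(u,v,P[v,u],im[v,u])
m=(im.max(2)<60)&(P[...,2]>.09)&(P[...,2]<.16)
m[:, :130]=0; m[:,175:]=0;m[:100]=0;m[210:]=0
v,u=np.nonzero(m); print(len(u),u.min(),u.max(),v.min(),v.max()); Q=P[m]; print(Q.mean(0),np.median(Q[:,2]))
print(cv2.minAreaRect(Q[:,:2].astype(np.float32)*1000))
E
```

```text
150 137 [0.57773648 0.17317979 0.12590146] [29 30 30]
148 146 [0.55505924 0.17725862 0.12824178] [40 38 37]
154 128 [0.59968462 0.16334082 0.12756606] [28 28 28]
300 170 [ 0.50415435 -0.20238146  0.05895506] [216 193 144]
240 160 [ 0.52362745 -0.04658201  0.10610461] [126 141 134]
146 143 157 121 151
[0.58054942 0.17252098 0.1289631 ] 0.12882724588896466
((580.8010864257812, 172.8522186279297), (11.48448371887207, 79.22836303710938), 71.16455078125)
```

View pics/c1.png

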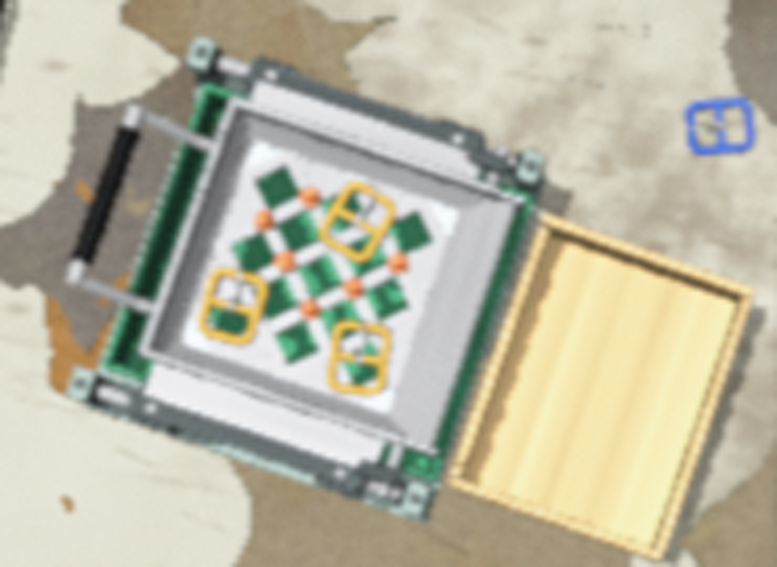

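View pics/c2.png

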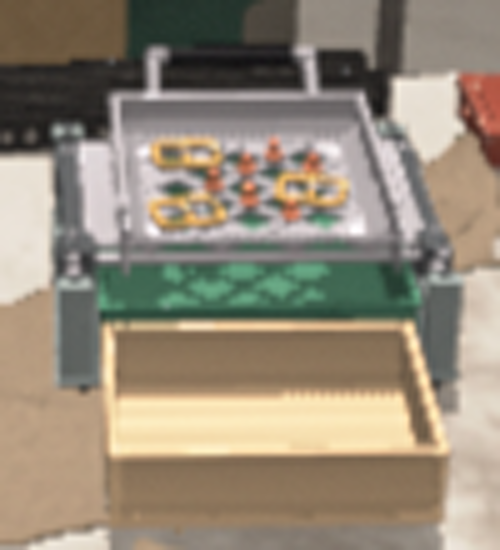

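```bash
python3 - <<'E'
from h import *
from scipy.spatial.transform import Rotation as R
for n in('top','side'):
    p0=np.load(f'pics/{n}0.npz'); P=pts(n,p0['d']); ok=(p0['d']>0)
    m=ok&(P[...,0]>.2)&(P[...,0]<.95)&(P[...,1]>-.3)&(P[...,1]<.75)&(P[...,2]>.15)&(P[...,2]<1)
    k,l,s,c=cv2.connectedComponentsWithStats(m.astype(np.uint8))
    for i in range(1,k):
        if s[i,4]>15: print(n,s[i],P[l==i].min(0).round(2),P[l==i].max(0).round(2))
B=np.array([(545,215),(750,290),(660,555),(455,480)])/4.2+[125,90]
W=np.array([onz('top',u-.4,v-.4,.056) for u,v in B]); print(W.round(4)); 
for a,b in((0,1),(3,2),(0,3),(1,2)): d=W[b]-W[a]; print(np.linalg.norm(d).round(3),np.degrees(np.arctan2(d[1],d[0])).round(1))
# handle
im=np.load('pics/top0.npz')['p']; Pt=pts('top',np.load('pics/top0.npz')['d'])
m=(im.max(2)<75); m[:, :138]=0; m[:,162:]=0;m[:115]=0;m[158:]=0
k,l,s,c=cv2.connectedComponentsWithStats(m.astype(np.uint8)); i=1+np.argmax(s[1:,4]); print(s[i],c[i])
v,u=np.nonzero(l==i); Q=np.array([onz('top',a,b,.127) for a,b in zip(u,v)])[:,:2]; 
w,V=np.linalg.eigh(np.cov(Q.T)); print(Q.mean(0),V[:,1],np.degrees(np.arctan2(V[1,1],V[0,1])))
s=get_state(); print(s['position'],R.from_rotvec(s['tool_rot']).as_matrix().round(3))
# side check of handle
print(proj('side',[.5805,.1725,.122]),proj('top',[.5805,.1725,.122]))
E
```

```text
top [ 110    0   43   37 1084] [0.71 0.11 0.39] [0.78 0.16 0.53]
top [ 226    0  126   56 3925] [ 0.77 -0.27  0.15] [ 0.91 -0.01  0.37]
top [334  18  23  57 620] [ 0.72 -0.3   0.15] [ 0.8  -0.27  0.29]
top [340  72  16  22 181] [ 0.67 -0.3   0.17] [ 0.7  -0.29  0.26]
top [    0   207   336   177 11818] [ 0.28 -0.1   0.97] [0.37 0.06 1.  ]
side [ 114    0   38  101 2093] [0.2  0.49 0.22] [0.34 0.67 0.55]
side [ 252    0  125   69 3636] [0.67 0.03 0.39] [0.95 0.49 0.59]
side [371   0  27  22 477] [0.87 0.04 0.53] [0.94 0.09 0.59]
side [399   0  12  68 224] [ 0.85 -0.1   0.42] [ 0.88 -0.07  0.6 ]
side [376  88  20  78 357] [ 0.67 -0.3   0.15] [ 0.9  -0.02  0.36]
[[ 0.5818 -0.0837  0.056 ]
 [ 0.5345 -0.2115  0.056 ]
 [ 0.3697 -0.1537  0.056 ]
 [ 0.4165 -0.0274  0.056 ]]
0.136 -110.4
0.135 -110.3
0.175 161.2
0.175 160.7
[142 121  16  32 160] [149.75    135.98125]
[0.58006931 0.17356508] [-0.94353724  0.33126647] 160.6543366017597
[0.26477163 0.59311515 0.24054268] [[-0.001 -0.913  0.408]
 [-0.002  0.408  0.913]
 [-1.    -0.    -0.002]]
[261.36216713 150.77717854] [150.63618401 136.20699457]
```

Candidates for the handle are the black sleeve on the pan at top (150,136), which I'm choosing, and the long black rack at (90,140), which is a decoy. The blue buckle at (296,120) is a look-alike and I'll leave it alone. In the pan I see 3 brass buckles and 6 rivets. The side projection of the handle, (261,151), agrees. I'll approach above it.

Request:
jog_arm(targets=[[0, 0, 0, 0, -3.9, -2.15, 8.7], [0, 0, 0, 0, -3.9, -2.15, 8.7], [0, 0, 0, 0, -3.9, -2.15, 8.7], [0, 0, 0, 0, -3.9, -2.15, 8.7], [0, 0, 0, 0, -3.9, -2.15, 8.7], [0, 0, 0, 0, -3.9, -2.15, 8.7], [0, 0, 0, 0, -3.9, -2.15, 8.7], [0, 0, 0, 0, -3.9, -2.15, 8.7], [0, 0, 0, 0, -3.9, -2.15, 8.7], [0, 0, 0, 0, -3.9, -2.15, 8.7]], squeeze=20)

```text
time: 1.35
position: [0.534, 0.237, 0.2412]
tool_rot: [-0.895, 1.38, 0.895]
ft_force: [0.1, -0.5, -0.5]
grip_width: 0.995
```

```bash
cat >> h.py <<'E'
from scipy.spatial.transform import Rotation as R
def goto(p,yaw=70.7):
    s=get_state(); M=R.from_rotvec(s['tool_rot']).as_matrix(); d=M.T@(np.array(p)-s['position'])*100
    a=np.radians(yaw); z=np.array([np.cos(a),np.sin(a),0]); T=np.stack([[0,0,-1],np.cross(z,[0,0,-1]),z],1)
    print('t',s['time'],'pos',s['position'].round(4),'shift cm',d.round(2),'turn deg',np.degrees(R.from_matrix(M.T@T).as_rotvec()).round(2),'F',s['ft_force'].round(1),'w',round(s['grip_width'],3))
E
python3 -c "
from h import *
goto([.580,.173,.20])"
```

```text
t 1.35 pos [0.534  0.237  0.2412] shift cm [ 4.12 -6.81 -3.97] turn deg [-4.74 -0.02 -0.02] F [ 0.1 -0.5 -0.5] w 0.995
```

Request:
jog_arm(targets=[[0, 0, 0, 0, -3.4, -2.0, 8.7], [0, 0, 0, 0, -3.4, -2.0, 8.7], [-4.7, 0, 0, 3, 0, 0, 8.7], [0, 0, 0, 0, 0, 0, 8.7], [0, 0, 0, 0, 0, 0, 8.7]])

```text
time: 1.98
position: [0.5791, 0.1749, 0.2121]
tool_rot: [-0.957, 1.35, 0.957]
ft_force: [0.4, 0.6, 0.3]
grip_width: 1.0
```

```bash
python3 -c "
from h import *
goto([.580,.173,.122]); snap('top','top1'); snap('side','side1')
for n,b in(('top',(90,220,110,260)),('side',(60,220,180,340))):
    p=cv2.imread('pics/'+n+'1.png')[b[0]:b[1],b[2]:b[3]]; cv2.imwrite('pics/'+n+'1c.png',cv2.resize(p,None,fx=3.5,fy=3.5,interpolation=2))
"
```

```text
t 1.975 pos [0.5791 0.1749 0.2121] shift cm [ 9.01 -0.15 -0.15] turn deg [-0.05  0.02 -0.  ] F [0.4 0.6 0.3] w 1.0
```

View pics/side1c.png

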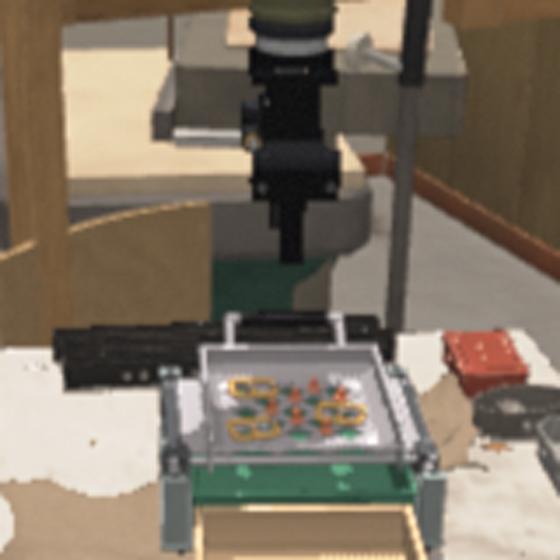

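View pics/top1c.png

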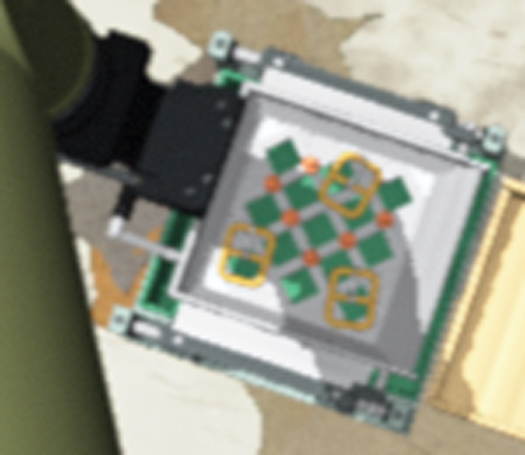

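The gripper is centred over the sleeve. Fully open, its finger backs would hit the pan wall, so I'll narrow it to 4 cm before going down.

Request:
jog_arm(targets=[[0, 0, 0, 0, -0.15, -0.15, 4.0], [0, 0, 0, 1, 0, 0, 4.0], [0, 0, 0, 2.5, 0, 0, 4.0], [0, 0, 0, 2.5, 0, 0, 4.0], [0, 0, 0, 2, 0, 0, 4.0], [0, 0, 0, 0.9, 0, 0, 4.0], [0, 0, 0, 0, 0, 0, 4.0]])

```text
time: 2.95
position: [0.5798, 0.172, 0.122]
tool_rot: [-0.957, 1.351, 0.957]
ft_force: [0.7, 0.8, 1.4]
grip_width: 0.464
```

```bash
python3 -c "
from h import *
goto([.580,.173,.122])"
```

```text
t 2.95 pos [0.5798 0.172  0.122 ] shift cm [-0.    0.01  0.1 ] turn deg [-0.05 -0.04 -0.05] F [0.7 0.8 1.4] w 0.464
```

Request:
jog_arm(targets=[[0, 0, 0, 0, 0, 0, 2.0], [0, 0, 0, 0, 0, 0, 0.5], [0, 0, 0, 0, 0, 0, 0.5], [0, 0, 0, 0, 0, 0, 0.5], [0, 0, 0, 0, 0, 0, 0.5]], squeeze=20)

```text
time: 3.58
position: [0.5805, 0.1724, 0.1231]
tool_rot: [-0.957, 1.349, 0.957]
ft_force: [0.1, 0.8, 1.9]
grip_width: 0.15
```

```bash
python3 -c "
from h import *
goto([.580,.173,.122])"
```

```text
t 3.575 pos [0.5805 0.1724 0.1231] shift cm [0.11 0.07 0.04] turn deg [-0.04  0.05  0.04] F [0.1 0.8 1.9] w 0.15
```

Opening is 13 mm, so the sleeve is held. Now the shaking.

Request:
jog_arm(targets=[[0, 0, 0, 0, 0, 2.2, 0.5], [0, 0, 0, 0, 0, -2.2, 0.5], [0, 0, 0, 0, 0, -2.2, 0.5], [0, 0, 0, 0, 0, 2.2, 0.5], [0, 0, 0, 0, 0, 2.2, 0.5], [0, 0, 0, 0, 0, -2.2, 0.5], [0, 0, 0, 0, 0, -2.2, 0.5], [0, 0, 0, 0, 0, 2.2, 0.5], [0, 0, 0, 0, 0, 2.2, 0.5]])

```text
time: 4.7
position: [0.5876, 0.1918, 0.1227]
tool_rot: [-0.956, 1.352, 0.955]
ft_force: [-0.7, -1.2, 3.9]
grip_width: 0.15
```

```bash
cat >> h.py <<'E'
def look(f):
    goto([.580,.173,.122]); a,_=snap('top',f+'t'); b,_=snap('side',f+'s')
    A=cv2.resize(a[90:225,140:315][:,:,::-1],None,fx=3,fy=3,interpolation=2); B=cv2.resize(b[150:250,215:315][:,:,::-1],(270,270),interpolation=2)
    o=np.zeros((405,800,3),np.uint8); o[:,:525]=A; o[:270,527:797]=B; cv2.imwrite('pics/'+f+'.png',o)
E
python3 -c "
from h import *
look('s1')"
```

```text
t 4.7 pos [0.5876 0.1918 0.1227] shift cm [ 0.07  0.09 -2.03] turn deg [-0.19 -0.05 -0.  ] F [-0.7 -1.2  3.9] w 0.15
```

View pics/s1.png

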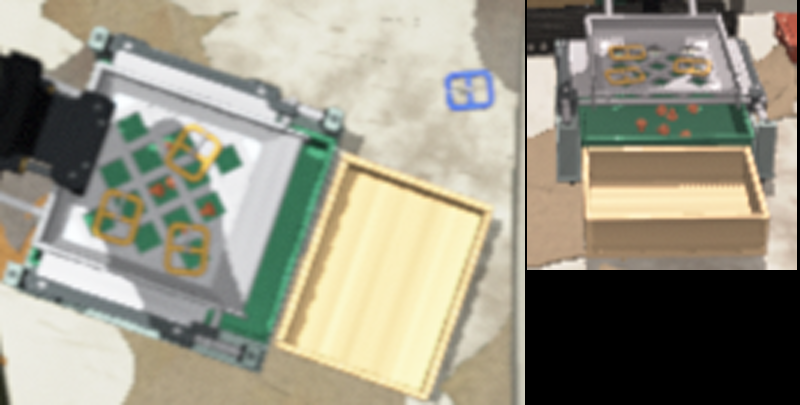

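The top view shows red at (160,190) and (208,210), seen through holes. The side view shows several rivets in the tray. I'll count them closely.

```bash
python3 - <<'E'
from h import *
b=cv2.imread('pics/s1s.png') [150:225,220:310]; a=cv2.imread('pics/s1t.png')[105:190,150:240]
o=np.zeros((570,800,3),np.uint8); B=cv2.resize(b,(400,333),interpolation=2);A=cv2.resize(a,(399,377),interpolation=2)
o[:333,:400]=B;o[:377,400:799]=A; cv2.imwrite('pics/z1.png',o)
for n in('s','t'):
    z=np.load(f'pics/s1{n}.npz');im=z['p'].astype(int);P=pts('side' if n=='s' else 'top',z['d'])
    m=(im[...,0]>im[...,1]*1.6)&(im[...,0]>100)&(im[...,0]>im[...,2]*1.5)&(P[...,0]>.4)&(P[...,0]<.62)&(P[...,1]>-.06)&(P[...,1]<.2)
    k,l,s,c=cv2.connectedComponentsWithStats(m.astype(np.uint8),connectivity=4)
    for i in range(1,k): print(n,s[i,4],c[i].round(1),np.median(P[l==i],0).round(3))
E
```

```text
s 2 [276.  189.5] [0.588 0.067 0.028]
s 4 [264.5 190.5] [0.554 0.081 0.023]
s 4 [268.2 192.2] [0.561 0.068 0.022]
s 3 [256.7 195.3] [0.512 0.053 0.029]
s 3 [265.3 197.7] [0.534 0.033 0.025]
t 6 [192.3 152.8] [0.555 0.081 0.028]
t 5 [209.2 159.6] [0.536 0.037 0.03 ]
```

View pics/z1.png

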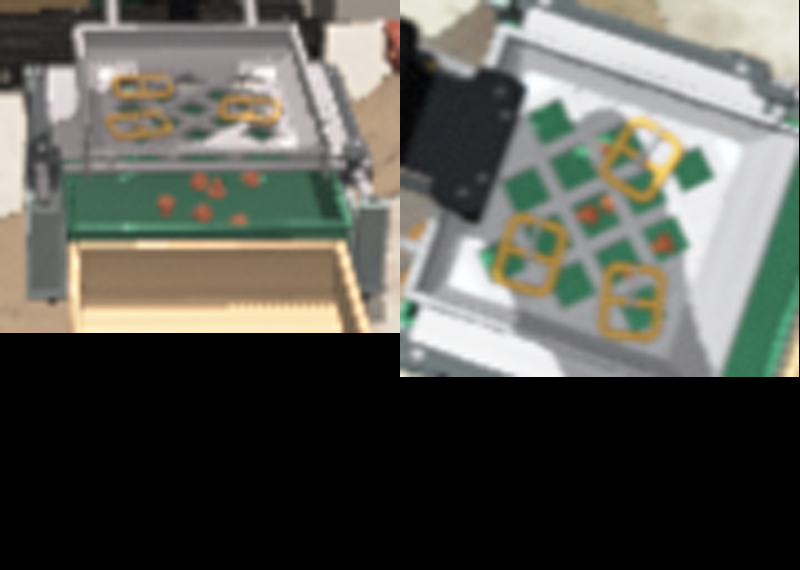

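All six rivets are in the tray, at about z 0.025: side-crop pixels (165,205), (200,180), (217,188), (252,178), (202,213), (238,220). All three buckles are still in the pan. Next I'll run to the bin and work out the tilt arc.

Request:
jog_arm(targets=[[0, 0, 0, 0, 0, -1.4, 0.5], [0, 0, 0, 0, 0, -1.5, 0.5], [0, 0, 0, 0, 0, -1.4, 0.5], [0, 0, 0, 0, 0, 0, 0.5]])

```text
time: 5.3
position: [0.5729, 0.15, 0.1227]
tool_rot: [-0.956, 1.352, 0.955]
ft_force: [1.5, -1.9, 2.7]
grip_width: 0.152
```

```bash
python3 -c "
from h import *
goto([.580,.173,.122])
t=np.linspace(0,1.2,16)+.1866; r=.2106
print(np.c_[t[1:]-.1866,-np.diff(r*np.sin(t))*100,np.diff(r*np.cos(t))*100, (r*np.sin(t)+.083)[1:]].round(3))"
```

```text
t 5.3 pos [0.5729 0.15   0.1227] shift cm [0.06 0.1  2.4 ] turn deg [-0.19 -0.06  0.01] F [ 1.5 -1.9  2.7] w 0.152
[[ 0.08  -1.641 -0.378  0.138]
 [ 0.16  -1.606 -0.508  0.155]
 [ 0.24  -1.56  -0.635  0.17 ]
 [ 0.32  -1.504 -0.758  0.185]
 [ 0.4   -1.439 -0.876  0.2  ]
 [ 0.48  -1.364 -0.988  0.213]
 [ 0.56  -1.281 -1.094  0.226]
 [ 0.64  -1.19  -1.192  0.238]
 [ 0.72  -1.09  -1.284  0.249]
 [ 0.8   -0.984 -1.367  0.259]
 [ 0.88  -0.872 -1.441  0.267]
 [ 0.96  -0.754 -1.506  0.275]
 [ 1.04  -0.631 -1.562  0.281]
 [ 1.12  -0.505 -1.607  0.286]
 [ 1.2   -0.374 -1.642  0.29 ]]
```

Request:
jog_arm(targets=[[0, 0, 0, -1.64, 0, -0.38, 0.5], [0, 0, 0, -1.61, 0, -0.51, 0.5], [0, 0, 0, -1.56, 0, -0.64, 0.5], [0, 0, 0, -1.5, 0, -0.76, 0.5], [0, 0, 0, -1.44, 0, -0.88, 0.5], [0, 0, 0, -1.36, 0, -0.99, 0.5], [0, 0, 0, -1.28, 0, -1.09, 0.5], [0, 0, 0, -1.19, 0, -1.19, 0.5], [0, 0, 0, 0, 0, 0, 0.5], [0, 0, 0, 0, 0, 0, 0.5]])

```text
time: 6.55
position: [0.5526, 0.0928, 0.2391]
tool_rot: [-0.957, 1.347, 0.957]
ft_force: [5.0, 0.6, 1.1]
grip_width: 0.153
```

```bash
python3 -c "
from h import *
look('p1')"
```

```text
t 6.55 pos [0.5526 0.0928 0.2391] shift cm [11.73  0.09  8.44] turn deg [0.01 0.14 0.11] F [5.  0.6 1.1] w 0.153
```

View pics/p1.png

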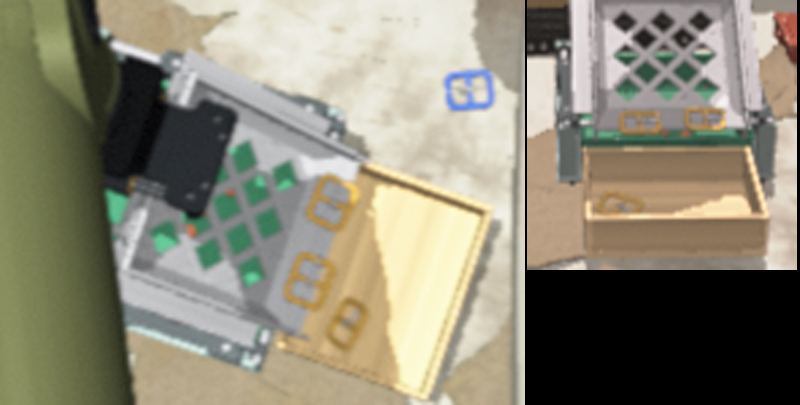

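One buckle is in the bin (side view) and two are on the lip at about (330,200) and (310,280) in the top crop. I'll tip further.

Request:
jog_arm(targets=[[0, 0, 0, -1.09, 0, -1.28, 0.5], [0, 0, 0, -0.98, 0, -1.37, 0.5], [0, 0, 0, -0.87, 0, -1.44, 0.5], [0, 0, 0, -0.75, 0, -1.51, 0.5], [0, 0, 0, -0.63, 0, -1.56, 0.5], [0, 0, 0, 0, 0, 0, 0.5], [0, 0, 0, 0, 0, 0, 0.5], [0, 0, 0, 0, 0, 0, 0.5]])

```text
time: 7.65
position: [0.5282, 0.025, 0.2829]
tool_rot: [-0.957, 1.348, 0.958]
ft_force: [1.2, 2.4, 6.8]
grip_width: 0.153
```

```bash
python3 -c "
from h import *
look('p2')"
```

```text
t 7.65 pos [0.5282 0.025  0.2829] shift cm [16.12  0.   15.64] turn deg [0.03 0.12 0.03] F [1.2 2.4 6.8] w 0.153
```

View pics/p2.png

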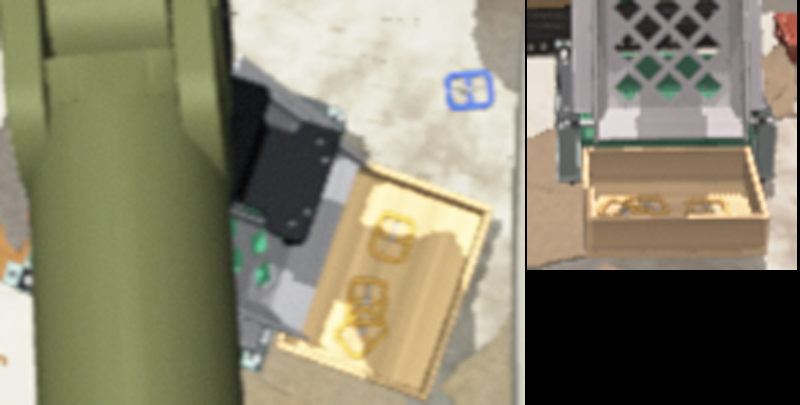

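All three buckles are in the bin: (393,238), (368,297) and (360,335) in the top crop. I'll lower along the arc in reverse.

Request:
jog_arm(targets=[[0, 0, 0, 0.63, 0, 1.56, 0.5], [0, 0, 0, 0.75, 0, 1.51, 0.5], [0, 0, 0, 0.87, 0, 1.44, 0.5], [0, 0, 0, 0.98, 0, 1.37, 0.5], [0, 0, 0, 1.09, 0, 1.28, 0.5], [0, 0, 0, 1.19, 0, 1.19, 0.5], [0, 0, 0, 1.28, 0, 1.09, 0.5], [0, 0, 0, 1.36, 0, 0.99, 0.5], [0, 0, 0, 1.44, 0, 0.88, 0.5], [0, 0, 0, 0, 0, 0, 0.5]])

```text
time: 9.0
position: [0.5652, 0.1311, 0.184]
tool_rot: [-0.957, 1.352, 0.958]
ft_force: [-0.6, -0.2, -1.8]
grip_width: 0.154
```

```bash
python3 -c "
from h import *
goto([.5729,.15,.1227])"
```

```text
t 9.0 pos [0.5652 0.1311 0.184 ] shift cm [ 6.13 -0.11  2.04] turn deg [-0.01 -0.07 -0.08] F [-0.6 -0.2 -1.8] w 0.154
```

Request:
jog_arm(targets=[[0, 0, 0, 1.5, 0, 0.76, 0.5], [0, 0, 0, 1.56, 0, 0.6, 0.5], [0, 0, 0, 1.5, 0, 0.4, 0.5], [0, 0, 0, 1.0, 0, 0.2, 0.5], [0, 0, 0, 0.5, 0, 0.1, 0.5], [0, 0, 0, 0.1, 0, 0, 0.5], [0, 0, 0, 0, 0, 0, 0.5]])

```text
time: 9.88
position: [0.5732, 0.151, 0.1263]
tool_rot: [-0.956, 1.347, 0.957]
ft_force: [-4.7, 0.7, 8.5]
grip_width: 0.157
```

```bash
python3 -c "
from h import *
goto([.5729,.15,.1227]);look('l1')"
```

```text
t 9.875 pos [0.5732 0.151  0.1263] shift cm [ 0.36 -0.01 -0.11] turn deg [-0.04  0.14  0.07] F [-4.7  0.7  8.5] w 0.157
t 9.875 pos [0.5732 0.151  0.1263] shift cm [0.43 0.09 2.3 ] turn deg [-0.04  0.14  0.07] F [-4.7  0.7  8.5] w 0.157
```

View pics/l1.png

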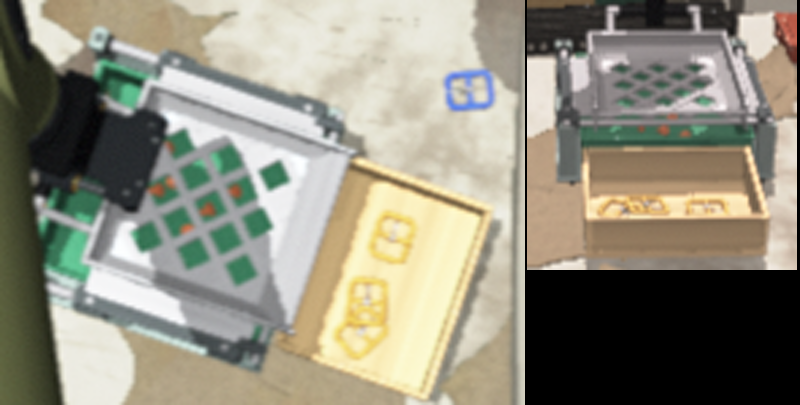

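The pan looks flat and is pressing 8 N upward, so it rests on the carriage. I'll let go and rise.

Request:
jog_arm(targets=[[0, 0, 0, 0, 0, 0, 2.5], [0, 0, 0, 0, 0, 0, 4.0], [0, 0, 0, 0, 0, 0, 4.0], [0, 0, 0, 0, 0, 0, 4.0], [0, 0, 0, -1, 0, 0, 4.0], [0, 0, 0, -3, 0, 0, 4.0], [0, 0, 0, -4, 0, 0, 4.0], [0, 0, 0, -4, 0, 2, 4.0], [0, 0, 0, 0, 2, 4, 4.0], [0, 0, 0, 0, 4, 4, 4.0]])

```text
time: 11.22
position: [0.5503, 0.2644, 0.2456]
tool_rot: [-0.955, 1.349, 0.953]
ft_force: [0.2, 1.1, -0.5]
grip_width: 0.464
```

Request:
jog_arm(targets=[[0, 0, 0, 0, 4, 4, 4.0], [0, 0, 0, 0, 4, 4, 4.0], [0, 0, 0, 0, 3, 3, 4.0], [0, 0, 0, 0, 0, 0, 4.0], [0, 0, 0, 0, 0, 0, 4.0]])

```text
time: 11.85
position: [0.4823, 0.4039, 0.2445]
tool_rot: [-0.957, 1.35, 0.956]
ft_force: [-0.3, 0.4, 0.1]
grip_width: 0.457
```

```bash
python3 - <<'E'
from h import *
look('f1')
z=np.load('pics/f1t.npz');P=pts('top',z['d']);im=z['p'].astype(int)
m=(im.max(2)<60)&(P[...,2]>.09)&(P[...,2]<.16)&(P[...,0]>.5)&(P[...,0]<.63)&(P[...,1]>.1)&(P[...,1]<.22)
print('handle',m.sum(),np.median(P[m],0))
# pan floor plane normal
y=np.array([.3305,.944]);h=np.array([.573,.150]);x=np.array([.944,-.3305])
L=np.stack([(P[...,:2]-h)@x,(P[...,:2]-h)@y],-1)
m=(abs(L[...,0])<.06)&(L[...,1]<-.06)&(L[...,1]>-.16)&(P[...,2]>.07)&(P[...,2]<.11)
A=np.c_[L[m],np.ones(m.sum())]; print('floor plane slope',m.sum(),np.linalg.lstsq(A,P[m][:,2],rcond=None)[0])
m=(im[...,0]>im[...,1]*1.5)&(im[...,0]>100)&(im[...,0]>im[...,2]*1.5)&(abs(L[...,0])<.1)&(L[...,1]<.03)&(L[...,1]>-.2)
k,l,s,c=cv2.connectedComponentsWithStats(m.astype(np.uint8),connectivity=4)
for i in range(1,k): print(s[i,4],c[i].round(1),np.median(P[l==i],0).round(3))
E
```

```text
t 11.85 pos [0.4823 0.4039 0.2445] shift cm [ 12.28 -16.87 -18.54] turn deg [-0.08 -0.01  0.07] F [-0.3  0.4  0.1] w 0.457
handle 137 [0.57244352 0.15064201 0.12918917]
floor plane slope 1140 [-0.00266739  0.00315133  0.0888628 ]
1 [196. 150.] [0.563 0.072 0.025]
7 [192.3 153. ] [0.554 0.082 0.031]
6 [218.2 153.2] [0.554 0.013 0.031]
5 [209.2 159.6] [0.536 0.037 0.028]
1 [201. 166.] [0.519 0.058 0.032]
```

View pics/f1.png

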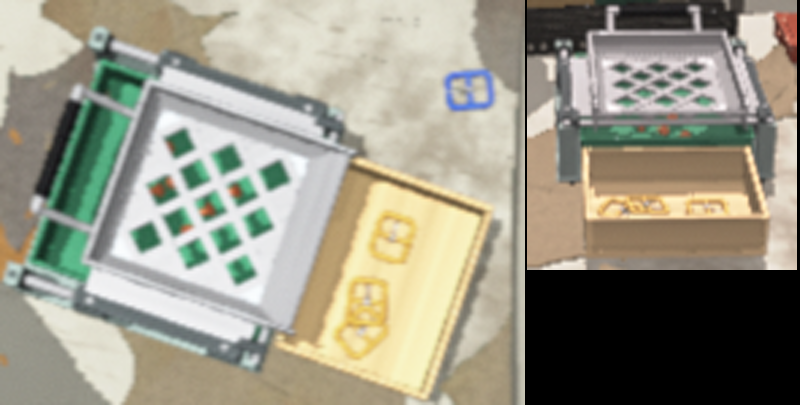

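The pan is flat (slope about 0.003 rad) and empty. Six rivets lie in the tray, three buckles in the bin, and the robot is clear. I'm handing in.

```bash
python3 -c "
from h import *
print(close_job())"
```

```text
the job is handed in; nothing more can be done
None
```

I gripped the pan's black sleeve and gave four brisk strokes of about 44 mm with the pan flat, which dropped all six rivets into the green tray. I then ran the carriage to the bin end, tipped the pan to about 1.04 rad so the three buckles slid into the bin, lowered it along the same arc and let go. The job was handed in at about 12 s of the 42 s allowed.

- **Last checks:** the pan floor measured flat (slope about 0.003 rad) and empty. All six rivets were visible through the holes at tray height, and all three buckles lay in the bin. The arm was clear, with forces near zero.
- **Slip while lowering:** the sleeve slipped about 3.6 mm in the pads, leaving an upward force of about 8 N until I let go. It settled flat on release.
- **Not checked:** I never went near the tools and leather, but I did not measure them again at the end.

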